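# Lock a telescopic stand leg at its short length

### The job

Shorten the telescopic leg in the bench cradle for storage: press its orange spring button down flush, slide the inner tube so the button tucks under the edge of the blue sleeve, then push the leg in by its black rubber foot until the button pops up in the sleeve's window and locks. Let go at the end, and leave the other things on the bench where they are.

Things in the scene. Friction and masses are not known exactly. Their poses are not given: they have to be found in the camera images.
- cradle: fixed wooden cradle (base 100 x 270 x 18 mm) holding a blue square sleeve, 50 x 50 mm, 200 mm long, top wall 4 mm. Origin on the bench below the middle of the sleeve's mouth, z up; the inner tube slides INTO the sleeve along +y, the sleeve fills y = 0 to 200 mm. Heights above the bench: leg's centre line 55 mm, sleeve top 80, underside of its top wall 76, top of the aluminium inner tube 73.5
- sleeve_mouth (a point): middle of the top edge of the sleeve's mouth, on its top surface (80 mm up): the edge under which the button must pass. Axes as the cradle's.
- window (a point): centre of the window in the sleeve's top wall, on the top surface (80 mm up), 73 mm in from the mouth. The window is 56 mm long (along y) and 22 mm wide; solid wall fills the 45 mm between mouth and window.
- leg_slide (a joint): how far the inner tube (37 x 37 mm) is pushed in, m, growing towards cradle +y; starts at 0.010 to 0.037. The button's front end is at the mouth at 0.045 (with the button up the sleeve's edge blocks it there); the button is centred in the window at 0.143, with 3 mm of play each way. The tube rubs with about 1.5 N (up to 4 N with the button under the wall) and stays where left
- foot (a point): centre of the flat back face (looking to cradle -y, away from the sleeve) of the black rubber foot on the tube's outer end, 55 mm up; it lies 212 mm behind the mouth at leg_slide 0. The foot is 56 x 56 mm, 22 mm thick; its front face is 95 mm behind the button's rear end. Push this back face towards cradle +y to slide the tube in
- button (a point): centre of the top of the orange button on the tube: 50 mm long along y, 18 wide, 13 above the tube when up, end edges rounded (5 mm). It moves straight down wherever pressed: press its rear (-y) part so its front can go under the sleeve. Held down by a fingertip, it and the tube can be dragged by friction. Once its front is under the wall it stays down, and springs up at the window
- pin (a joint): how far the button is pressed down, m: 0 up, 0.013 flush with the tube (0.0135 at the stop); it must be at least 0.0105 down to pass freely under the sleeve's wall. Spring: 3 N at the start, 6.3 N flush.
- spare_leg: bystander: loose spare aluminium tube 37 x 37 x 170 mm with a rubber foot 56 mm square at its -y end, lying on its foot's side; origin under its middle, its length along y
- jar: bystander: glass jar with yellow lid, 76 mm wide, 100 mm high, origin at its underside
- tape_roll: bystander: roll of grey tape lying flat, 100 mm wide, 48 mm high, origin at its underside
- screwdriver: bystander: green-handled screwdriver lying along its own x
- can: bystander: upright can with a green label, 66 mm wide, 190 mm high, origin at its underside
- hammer: bystander: hammer lying along its own x

How it is judged:
On the way, in this order (a step that is already met when the one before it is completed fails the run):
1. the button is pressed down (9 mm or more) while it is still outside the sleeve (value of joint pin above 0.009 m and value of joint leg_slide below 0.05 m), for 0.1 s.
2. the button's front is tucked at least 8 mm under the sleeve's edge and held down (value of joint pin above 0.009 m and value of joint leg_slide between 0.053 and 0.13 m), for 0.1 s.
At the end, for the whole second after the job is handed in: the button stands up in the sleeve's window (within 3 mm of fully up, tube within 7 mm of centred in the window), the tube is at rest, and every bystander is within 30 mm of where it stood (value of joint leg_slide between 0.136 and 0.15 m and value of joint pin below 0.003 m and velocity of joint leg_slide between -0.01 and 0.01 m/s and distance of each of spare_leg, jar, tape_roll, screwdriver, can, hammer from where it was at the start of the episode below 0.03 m); the robot touches nothing.
It fails at once if a bystander is moved 30 mm or more, or the jar or can is tipped over (distance of any of spare_leg, jar, tape_roll, screwdriver, can, hammer from where it was at the start of the episode above 0.03 m or angle between any of jar, can's own z axis and vertical above 0.5 rad).
It also fails if it takes over 43 s, if anything falls off the work surface, if the arm or the gripper's body presses on something with over 40 N, if the wrist force passes 120 N, or if a joint passes its speed limit or range.

### The arm

A 6-joint arm with a two-finger parallel gripper is mounted at the origin on the work surface. World frame = base frame: x ahead of the robot, y to its left, z up, the work surface at z = 0. Lengths are in m, angles in rad, forces in N, time in s.
With the tool pointing down it reaches from about 0.35 to 0.85 m from the base axis. Payload 8.1 kg.
Tool frame: the origin (TCP) lies midway between the tips of the shut fingers; the grasp point (between the pads) lies 19 mm behind it (robot.tcp_to_grasp is the distance from the TCP to the grasp point, in m); x points along the fingers, y is the direction in which the jaws open and shut, and the axes are right-handed (so a half turn about x gives the same grasp; the last joint's range is limited). The gripper opens to 93 mm and grips with 3 to 60 N. Pads are 15 mm wide; open, the fingers measure 128 mm over their backs; the gripper's body (75 mm by 188 mm) begins 65 mm behind the grasp point.
Start: joints at [-1.209, 0.13, 1.488, -0, 1.523, -0.085], TCP at [0.259, -0.541, 0.219] pointing down, gripper open.
Joint ranges: [-2.96, 2.96], [-0.89, 2.26], [0.02, 2.5], [-1.34, 4.48], [0, 2.73], [-2.66, 2.66]. Speed limits (rad/s): [2.39, 2.39, 2.79, 3.14, 3.14, 3.14].

### API

Orientations are given as a rotation vector (axis times angle).
In Python, from plant import robot gives the robot as it stands.
- The arm moves only by the tool play_rows, never from a script. Its argument "plan" is a list of rows, each an object with "slide": the shift along the world's x, y, z as a fraction of full scale, a list of three; "roll": the turn about the world's z as a fraction of full scale; "fingers": the gripper command: -1 is shut, 1 is fully open, values between are in proportion. A call has 1 to 20 rows; each row shifts and turns the commanded pose from where the row before left it; what a row does not reach is not made up. Full scale, the value 1, is 30 mm for a shift and 8 degrees for a turn. A row lasts 1/8 s, in which the tool goes at most 62.5 mm and 10.7 degrees, less where a joint would pass 70% of its speed; a pose out of reach is approached as far as the arm can. A call with a number of a shift or a turn outside -1 to 1 is refused whole. A call with a gripper value outside its range is refused whole. The fingers move at their own pace and stop on an object; "squeeze" is the grip in N (left out, the last holds). Time passes only in rows, so rows that do not move let the fingers close. It gives the time, the measured TCP pose, the force and the opening at its end, in the units of the state.
- robot.read_state(): the state, without advancing time (a new reading comes with each control period).
- robot.read_camera(name): name is "scene" or "top" or "wrist"; returns the picture (400x640x3 uint8, red, green, blue); there is no depth.
- robot.get_calibration(name): a dict with "fx", "fy", "cx", "cy" (pixels), "distortion" ([k1, k2, p1, p2, k3] as OpenCV has them; the pictures are not rectified), "R" (3x3) and "t" (3): a world point X has camera coordinates R X + t; the wrist camera has in their place "T_tool_cam" (4x4, takes a point from camera to tool coordinates, whose origin is the TCP and whose axes are the tool frame's). Camera axes: x right, y down, z forward; pixel columns grow to the right and rows downward; lengths in m; the calibration is good to about 2 mm. A picture is of the moment at which its call begins: read the wrist's pose just before it. get_calibration takes no time and is no camera call.
- robot.close_job(): hands the job in, once; it reports no verdict.
Trained networks look in the newest picture that a camera, given by its name, has taken for a name from the list of things; names that differ only in an ending like _2 or _b are one class to them, and where a whole thing is asked for, a point or a joint stands for the part that bears it (a point fixed in the world has none). Each returns a list of dicts, best first, with "p" (0 to 1); they miss things now and then, are a little off and sometimes report something else, mostly with a low value. They report only what shows in the picture. A call takes as long as a camera call.
- robot.boxes_of(camera, target): "extent" ([centre column, centre row, width, height] in pixels, round what is visible of it).
- robot.regions_of(camera, target): "region" (400x640 bool, what is visible of it) and "extent" ([centre column, centre row, width, height] in pixels, round what is visible of it).
- robot.mark_of(camera, target): "point" ([column, row] in pixels: a listed point, or the origin of a listed thing).
The state is a dict: "t": time; "q": joint angles; "dq": joint speeds; "joint_torque": joint torques, N m; "tool_pos": TCP position; "orientation": TCP orientation; "force": force on the tool from outside, world axes, zero at the start; "wrist_torque": the same for the moment, N m; "opening": finger opening in m.
Only numpy, scipy, OpenCV 4.12 (cv2) and the standard library are available. Lean on these libraries where they do the work, as an engineer would, in place of code of your own. Each camera call takes 0.05 s, during which the arm holds its last target.

## Working session

There is one attempt and no reset: what is moved stays moved. The work goes in short steps, Python scripts to look and compute and a tool call to move; the robot and the scene stay as the last step left them, time stands still between calls to the robot, and variables do not carry over. Pictures are saved under pics/ and viewed, and the job is handed in when it is done.

Besides the shell and the picture viewer there is one more tool, called after "Request:" as name(argument=value, ...) on one line, values as JSON. play_rows: Moves the arm, as the interface text tells. Its arguments: {"type":"object","properties":{"plan":{"type":"array","items":{"type":"object","properties":{"slide":{"type":"array","items":{"type":"number","minimum":-1,"maximum":1}},"roll":{"type":"number","minimum":-1,"maximum":1},"fingers":{"type":"number"}}}},"squeeze":{"type":"number"}},"required":["plan"]}

```bash
ls; mkdir -p pics
cat > h.py <<'E'
import numpy as np,cv2
from plant import robot
def snap(c,n):
    im=robot.read_camera(c); cv2.imwrite(f'pics/{n}.png',im[:,:,::-1]); return im
def ray(c,px,st=None):
    k=robot.get_calibration(c)
    K=np.array([[k['fx'],0,k['cx']],[0,k['fy'],k['cy']],[0,0,1]])
    u=cv2.undistortPoints(np.array([[px]],float),K,np.array(k['distortion'],float))[0,0]
    d=np.array([u[0],u[1],1.])
    if 'R' in k:
        R=np.array(k['R']);t=np.array(k['t']);return -R.T@t,R.T@d
    T=np.array(k['T_tool_cam']);Rw=cv2.Rodrigues(np.array(st['orientation'],float))[0]
    return Rw@T[:3,3]+np.array(st['tool_pos']),Rw@T[:3,:3]@d
def atz(c,px,z,st=None):
    o,d=ray(c,px,st);return o+d*(z-o[2])/d[2]
E
python3 - <<'E'
from h import *
st=robot.read_state();print(st)
snap('scene','s0')
for n,z in [('foot',.055),('button',.0865),('sleeve_mouth',.08),('window',.08)]:
    for m in robot.mark_of('scene',n)[:2]:print(n,m,atz('scene',m['point'],z))
snap('top','t0')
for n,z in [('foot',.055),('button',.0865),('sleeve_mouth',.08),('window',.08),('cradle',0),('spare_leg',0),('jar',0),('tape_roll',0),('can',0),('hammer',0),('screwdriver',0)]:
    for m in robot.mark_of('top',n)[:2]:print(n,m,atz('top',m['point'],z).round(4))
print(robot.read_state()['t'])
E
```

```text
pics
{'t': 0.0, 'q': array([-1.20941061e+00,  1.31141909e-01,  1.48928509e+00, -1.73776870e-05,
        1.52296672e+00, -8.53721813e-02]), 'dq': array([-0.00014389, -0.00067082,  0.0009421 ,  0.00038162, -0.00068501,
       -0.00059045]), 'joint_torque': array([-1.84439891e-04, -5.59855020e+01, -4.91756952e+01,  7.66822603e-02,
        3.55268258e-02, -1.84120604e-04]), 'tool_pos': array([ 0.25905641, -0.54057048,  0.21759574]), 'orientation': array([ 1.97411959,  0.45032618, -1.97465606]), 'force': array([ 0.60026975, -0.98197238, -0.29912118]), 'wrist_torque': array([ 0.04986623, -0.0662961 ,  0.00244434]), 'opening': 0.09279699240549788}
foot {'point': [284.3, 248.3], 'p': 0.75} [ 0.55187962 -0.13178606  0.055     ]
button {'point': [299.1, 210.1], 'p': 0.44} [ 0.5210324  -0.00739829  0.0865    ]
button {'point': [317.9, 183.4], 'p': 0.33} [0.50937921 0.11845833 0.0865    ]
sleeve_mouth {'point': [308.7, 197.5], 'p': 0.96} [0.51456966 0.05601417 0.08      ]
window {'point': [317.6, 184.8], 'p': 0.61} [0.50880354 0.11754497 0.08      ]
foot {'point': [361.9, 206.9], 'p': 0.66} [ 0.
[... 221 characters left out ...]
8  ]
window {'point': [289.9, 213.8], 'p': 0.66} [0.4998 0.123  0.08  ]
cradle {'point': [311.4, 213.2], 'p': 0.61} [0.5065 0.0457 0.    ]
spare_leg {'point': [338.8, 171.6], 'p': 0.65} [ 0.6653 -0.0534  0.    ]
jar {'point': [282.1, 178.8], 'p': 0.59} [0.6326 0.1585 0.    ]
tape_roll {'point': [276.9, 248.6], 'p': 0.78} [0.3721 0.1705 0.    ]
can {'point': [198.2, 182.7], 'p': 0.6} [0.61   0.4717 0.    ]
hammer {'point': [184.9, 248.6], 'p': 0.65} [0.3637 0.5113 0.    ]
hammer {'point': [362.7, 206.6], 'p': 0.45} [ 0.5359 -0.1456  0.    ]
screwdriver {'point': [425.4, 228.9], 'p': 0.65} [ 0.4581 -0.3826  0.    ]
screwdriver {'point': [362.9, 208.6], 'p': 0.17} [ 0.5284 -0.1465  0.    ]
0.85
```

Run:
```python
import cv2
a=cv2.imread('pics/s0.png')[120:300,200:440];b=cv2.imread('pics/t0.png')[140:280,160:460]
cv2.imwrite('pics/s0c.png',cv2.resize(a,None,fx=3.3,fy=3.3,interpolation=cv2.INTER_CUBIC));cv2.imwrite('pics/t0c.png',cv2.resize(b,None,fx=2.6,fy=2.6,interpolation=cv2.INTER_CUBIC))
```

```text
(no output)
```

View pics/s0c.png

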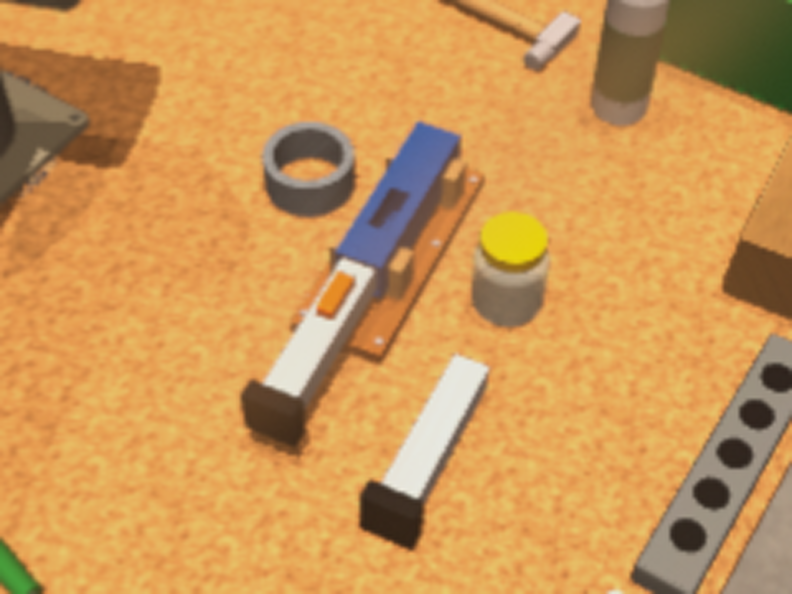

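View pics/t0c.png

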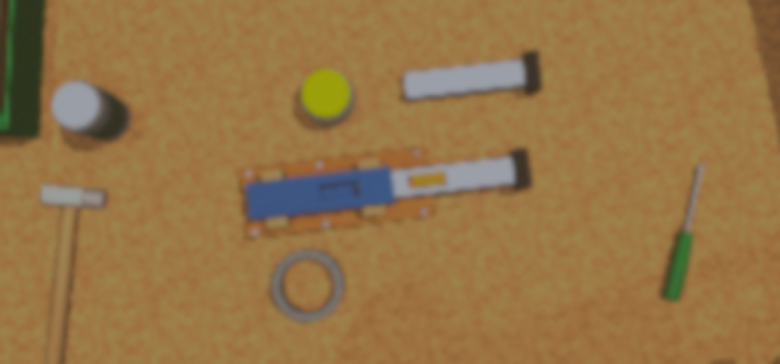

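Run:
```python
from h import *
st=robot.read_state();print(cv2.Rodrigues(st['orientation'])[0].round(3));k=robot.get_calibration('wrist');print(k)
```

```text
[[-0.     0.432 -0.902]
 [-0.    -0.902 -0.432]
 [-1.     0.     0.   ]]
{'fx': 339.32449950929316, 'fy': 339.32449950929316, 'cx': 319.3835288129106, 'cy': 202.1810605240301, 'distortion': array([0.00549252, 0.        , 0.        , 0.        , 0.        ]), 'T_tool_cam': array([[-5.42275688e-04, -2.88331458e-01,  9.57530509e-01,
        -1.65722295e-01],
       [ 9.99999715e-01,  3.47455558e-04,  6.70952930e-04,
         8.33698593e-04],
       [-5.26156133e-04,  9.57530600e-01,  2.88331187e-01,
        -8.06205179e-02],
       [ 0.00000000e+00,  0.00000000e+00,  0.00000000e+00,
         1.00000000e+00]])}
```

Request:
play_rows(plan=[{"slide": [0.55, 1, 0.2], "roll": 0, "fingers": -1}, {"slide": [0.55, 1, 0.2], "roll": 0, "fingers": -1}, {"slide": [0.55, 1, 0.2], "roll": 0, "fingers": -1}, {"slide": [0.55, 1, 0.2], "roll": 0, "fingers": -1}, {"slide": [0.55, 1, 0.2], "roll": 0, "fingers": -1}, {"slide": [0.55, 1, 0.2], "roll": 0, "fingers": -1}, {"slide": [0.55, 1, 0.2], "roll": 0, "fingers": -1}, {"slide": [0.55, 1, 0.2], "roll": 0, "fingers": -1}, {"slide": [0.55, 1, 0.2], "roll": 0, "fingers": -1}, {"slide": [0.55, 1, 0.2], "roll": 0, "fingers": -1}, {"slide": [0.55, 1, 0.2], "roll": 0, "fingers": -1}, {"slide": [0.55, 1, 0.2], "roll": 0, "fingers": -1}, {"slide": [0.55, 1, 0.2], "roll": 0, "fingers": -1}, {"slide": [0.55, 1, 0.2], "roll": 0, "fingers": -1}, {"slide": [0.55, 1, 0.2], "roll": 0, "fingers": -1}, {"slide": [0, 0, 0], "roll": 0, "fingers": -1}, {"slide": [0, 0, 0], "roll": 0, "fingers": -1}])

```text
t: 2.98
tool_pos: [0.5065, -0.0915, 0.3084]
orientation: [1.973, 0.448, -1.974]
force: [0.0, 0.1, 0.7]
opening: 0.0003
```

```bash
cat > look.py <<'E'
from h import *
import sys
st=robot.read_state();snap('wrist',sys.argv[1])
print(st['t'],st['tool_pos'],st['force'])
for n,z in [('foot',.055),('button',.0865),('sleeve_mouth',.08),('window',.08)]:
    for m in robot.mark_of('wrist',n)[:2]:print(n,m,atz('wrist',m['point'],z,st).round(4))
E
python3 look.py w1
```

```text
2.975 [ 0.50649433 -0.09146679  0.30842353] [0.03148536 0.12839558 0.69072913]
button {'point': [245.8, 125.7], 'p': 0.71} [0.5192 0.0045 0.0865]
sleeve_mouth {'point': [203.6, 113.8], 'p': 0.97} [0.5097 0.0532 0.08  ]
window {'point': [146.3, 90.8], 'p': 0.74} [0.5056 0.1183 0.08  ]
```

View pics/w1.png

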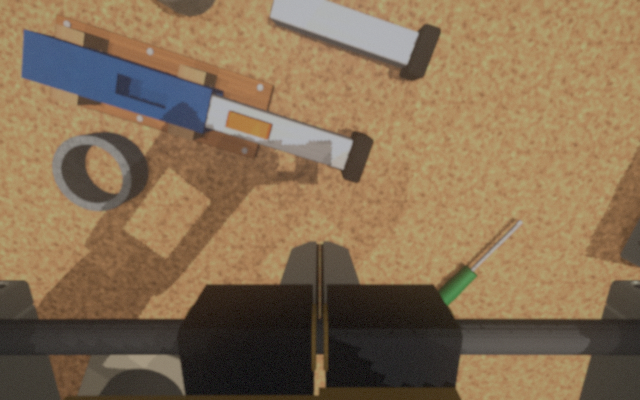

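Request:
play_rows(plan=[{"slide": [0, 0, 0], "roll": 1, "fingers": -1}, {"slide": [0, 0, 0], "roll": 1, "fingers": -1}, {"slide": [0, 0, 0], "roll": 1, "fingers": -1}, {"slide": [0, 0, 0], "roll": 1, "fingers": -1}, {"slide": [0, 0, 0], "roll": 1, "fingers": -1}, {"slide": [0, 0, 0], "roll": 1, "fingers": -1}, {"slide": [0, 0, 0], "roll": 1, "fingers": -1}, {"slide": [0, 0, 0], "roll": 1, "fingers": -1}, {"slide": [0, 0, 0], "roll": 0.75, "fingers": -1}, {"slide": [0, 0, 0], "roll": 0, "fingers": -1}, {"slide": [0, 0, 0], "roll": 0, "fingers": -1}])

```text
t: 4.6
tool_pos: [0.5067, -0.0914, 0.3086]
orientation: [1.139, 1.253, -1.139]
force: [0.2, -0.0, -0.2]
opening: 0.0
```

```bash
python3 look.py w2; python3 -c "
from h import *
print(cv2.Rodrigues(robot.read_state()['orientation'])[0].round(3))"
```

```text
4.6 [ 0.50667306 -0.09135578  0.30863379] [ 0.23619971 -0.00589131 -0.24432821]
foot {'point': [341.9, 202.2], 'p': 0.65} [ 0.5407 -0.1352  0.055 ]
button {'point': [341.6, 87.8], 'p': 0.81} [0.5224 0.0027 0.0865]
sleeve_mouth {'point': [334.4, 38.0], 'p': 0.58} [0.5095 0.0518 0.08  ]
[[-0.     0.995  0.097]
 [ 0.     0.097 -0.995]
 [-1.    -0.    -0.   ]]
```

View pics/w2.png

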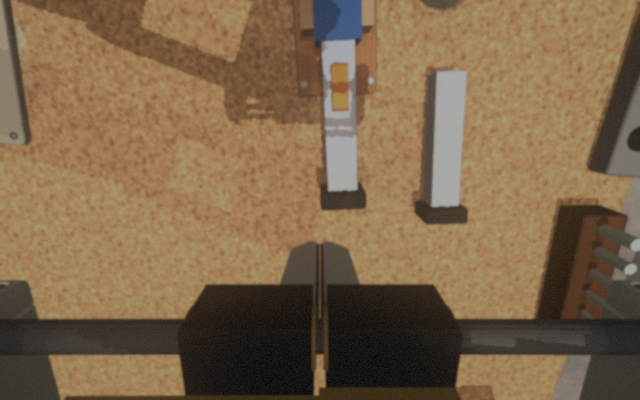

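```bash
cat > /tmp/c.py <<'E'
import cv2
a=cv2.imread('pics/w2.png')[0:220,280:400]
cv2.imwrite('pics/w2c.png',cv2.resize(a,None,fx=2.7,fy=2.7,interpolation=cv2.INTER_CUBIC))
from h import *
im=cv2.imread('pics/w2.png');h=cv2.cvtColor(im,cv2.COLOR_BGR2HSV).astype(int)
st=robot.read_state()
m=(h[...,1]>170)&(h[...,2]>110)&(h[...,0]>8)&(h[...,0]<25);m[:, :322]=0;m[:,360:]=0;m[120:]=0;m[:40]=0
ys,xs=np.nonzero(m);print(len(ys),xs.min(),xs.max(),ys.min(),ys.max(),xs.mean(),ys.mean())
for r in range(56,118,2):print(r,[tuple(h[r,c]) for c in (336,340,344)])
# tube edges per row: bright low-sat
for r in list(range(44,62,4))+list(range(114,184,8)):
    w=(h[r,:,1]<60)&(h[r,:,2]>80);c=np.nonzero(w[300:380])[0]+300
    if len(c): 
        p=atz('wrist',(c.mean(),r),.0735,st);l=atz('wrist',(c.min()-.5,r),.0735,st);q=atz('wrist',(c.max()+.5,r),.0735,st);print(r,c.min(),c.max(),len(c),((l+q)/2).round(4),(q-l)[0].round(4))
E
python3 /tmp/c.py
```

```text
7 334 344 85 90 337.7142857142857 87.28571428571429
56 [(np.int64(110), np.int64(9), np.int64(170)), (np.int64(110), np.int64(9), np.int64(172)), (np.int64(115), np.int64(9), np.int64(172))]
58 [(np.int64(107), np.int64(10), np.int64(171)), (np.int64(110), np.int64(9), np.int64(171)), (np.int64(110), np.int64(9), np.int64(171))]
60 [(np.int64(113), np.int64(6), np.int64(168)), (np.int64(110), np.int64(9), np.int64(171)), (np.int64(114), np.int64(7), np.int64(171))]
62 [(np.int64(9), np.int64(40), np.int64(147)), (np.int64(5), np.int64(21), np.int64(155)), (np.int64(5), np.int64(29), np.int64(158))]
64 [(np.int64(12), np.int64(147), np.int64(158)), (np.int64(12), np.int64(144), np.int64(159)), (np.int64(13), np.int64(153), np.int64(157))]
66 [(np.int64(15), np.int64(161), np.int64(163)), (np.int64(17), np.int64(155), np.int64(165)), (np.int64(18), np.int64(160), np.int64(161))]
68 [(np.int64(17), np.int64(147), np.int64(165)), (np.int64(18), np.int64(151), np.int64(164)), (np.int64(18), np.int64(146), np.int64(164))]
70 [(np.int64(18), np.int64(152), np.int64(163)), (np.int64(18), np.
[... 3287 characters left out ...]
)), (np.int64(126), np.int64(8), np.int64(168))]
44 321 356 36 [0.5145 0.0476 0.0735] 0.0387
48 321 354 34 [0.5139 0.0436 0.0735] 0.0367
52 321 354 34 [0.5143 0.0396 0.0735] 0.0368
56 321 354 34 [0.5148 0.0356 0.0735] 0.0369
60 321 355 35 [0.5158 0.0317 0.0735] 0.0381
114 324 355 32 [ 0.524  -0.025   0.0735] 0.0364
122 325 355 31 [ 0.5256 -0.0338  0.0735] 0.0355
130 325 355 31 [ 0.5266 -0.0428  0.0735] 0.0358
138 325 356 32 [ 0.5283 -0.0518  0.0735] 0.0372
146 325 356 32 [ 0.5293 -0.061   0.0735] 0.0374
154 325 356 32 [ 0.5304 -0.0704  0.0735] 0.0377
162 326 356 31 [ 0.5321 -0.0798  0.0735] 0.0368
170 326 357 32 [ 0.5338 -0.0894  0.0735] 0.0382
178 327 357 31 [ 0.5356 -0.0991  0.0735] 0.0373
```

View pics/w2c.png

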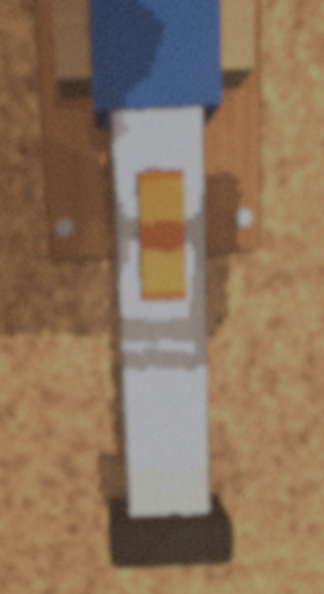

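Request:
play_rows(plan=[{"slide": [0.1, 0.5, -0.6], "roll": 0.4, "fingers": -1}, {"slide": [0.1, 0.5, -0.8], "roll": 0, "fingers": -1}, {"slide": [0.1, 0.5, -0.8], "roll": 0, "fingers": -1}, {"slide": [0.1, 0.5, -0.8], "roll": 0, "fingers": -1}, {"slide": [0.1, 0.4, -0.8], "roll": 0, "fingers": -1}, {"slide": [0.03, 0.23, -0.8], "roll": 0, "fingers": -1}, {"slide": [0, 0, -0.8], "roll": 0, "fingers": -1}, {"slide": [0, 0, -0.8], "roll": 0, "fingers": -1}, {"slide": [0, 0, -0.5], "roll": 0, "fingers": -1}, {"slide": [0, 0, 0], "roll": 0, "fingers": -1}, {"slide": [0, 0, 0], "roll": 0, "fingers": -1}])

```text
t: 6.22
tool_pos: [0.5232, -0.0121, 0.1084]
orientation: [1.095, 1.277, -1.094]
force: [0.2, -0.0, -0.2]
opening: 0.0006
```

```bash
python3 look.py w3; python3 -c "
from h import *
print(cv2.Rodrigues(robot.read_state()['orientation'])[0].round(3));snap('scene','s3')
a=cv2.imread('pics/s3.png')[120:300,200:440];cv2.imwrite('pics/s3c.png',cv2.resize(a,None,fx=3.3,fy=3.3))"
```

```text
6.225 [ 0.52319641 -0.01205417  0.10839598] [ 0.18399436 -0.03565706 -0.171605  ]
foot {'point': [315.6, 371.4], 'p': 0.71} [ 0.5402 -0.1375  0.055 ]
button {'point': [319.1, 214.2], 'p': 0.68} [0.521  0.0036 0.0865]
sleeve_mouth {'point': [316.8, 131.0], 'p': 0.61} [0.5125 0.05   0.08  ]
[[ 0.001  0.988  0.153]
 [-0.     0.153 -0.988]
 [-1.     0.001  0.   ]]
```

View pics/w3.png

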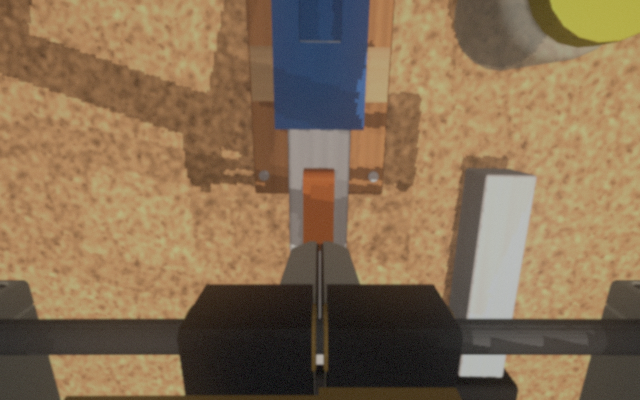

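View pics/s3c.png

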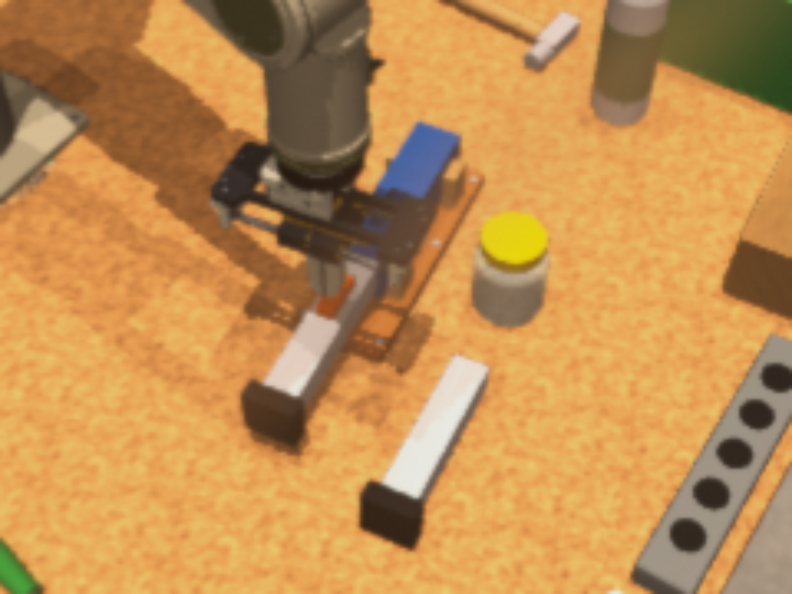

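Request:
play_rows(plan=[{"slide": [0, 0, -0.35], "fingers": -1}, {"slide": [0, 0, -0.3], "fingers": -1}, {"slide": [0, 0, -0.2], "fingers": -1}, {"slide": [0, 0, -0.15], "fingers": -1}, {"slide": [0, 0, -0.12], "fingers": -1}, {"slide": [0, 0, 0], "fingers": -1}, {"slide": [0, 0, 0], "fingers": -1}])

```text
$.plan[0]: bad value
```

Request:
play_rows(plan=[{"slide": [0, 0, -0.35], "roll": 0, "fingers": -1}, {"slide": [0, 0, -0.3], "roll": 0, "fingers": -1}, {"slide": [0, 0, -0.2], "roll": 0, "fingers": -1}, {"slide": [0, 0, -0.15], "roll": 0, "fingers": -1}, {"slide": [0, 0, -0.12], "roll": 0, "fingers": -1}, {"slide": [0, 0, 0], "roll": 0, "fingers": -1}, {"slide": [0, 0, 0], "roll": 0, "fingers": -1}])

```text
t: 7.4
tool_pos: [0.5224, -0.0122, 0.0742]
orientation: [1.095, 1.278, -1.096]
force: [-4.0, 0.5, 5.9]
opening: 0.0005
```

Request:
play_rows(plan=[{"slide": [0, 0, -0.06], "roll": 0, "fingers": -1}, {"slide": [0, 0, 0], "roll": 0, "fingers": -1}])

```text
t: 7.65
tool_pos: [0.5225, -0.0124, 0.0737]
orientation: [1.095, 1.278, -1.096]
force: [-9.3, -0.3, 18.0]
opening: 0.0006
```

Request:
play_rows(plan=[{"slide": [-0.03, 0, 0], "roll": 0, "fingers": -1}, {"slide": [-0.02, 0.13, 0], "roll": 0, "fingers": -1}, {"slide": [-0.03, 0.2, 0], "roll": 0, "fingers": -1}, {"slide": [0, 0, 0], "roll": 0, "fingers": -1}])

```text
t: 8.15
tool_pos: [0.521, -0.0022, 0.0737]
orientation: [1.096, 1.277, -1.094]
force: [-5.7, 0.6, 12.9]
opening: 0.0006
```

```bash
python3 look.py w4
```

```text
8.15 [ 0.52096505 -0.00220201  0.07370988] [-5.74655106  0.56976891 12.86955677]
button {'point': [319.4, 227.7], 'p': 0.64} [0.5181 0.0184 0.0865]
sleeve_mouth {'point': [317.7, 137.3], 'p': 0.42} [0.5109 0.0601 0.08  ]
```

View pics/w4.png

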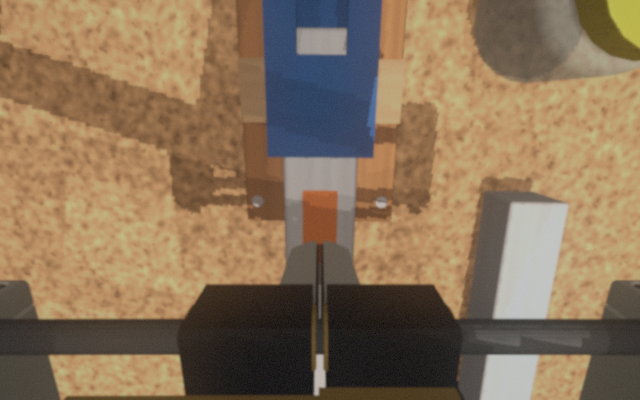

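```bash
python3 -c "
from h import *
st=robot.read_state();print(st['t'],st['force'])
print(atz('wrist',(320,191),.0735,st),atz('wrist',(320,157),.08,st))"
```

```text
8.4 [-4.84053418  0.43653024 13.72671356]
[0.51621809 0.03305672 0.0735    ] [0.51336797 0.05116171 0.08      ]
```

Request:
play_rows(plan=[{"slide": [-0.03, 0.2, -0.01], "roll": 0, "fingers": -1}, {"slide": [-0.03, 0.2, 0], "roll": 0, "fingers": -1}, {"slide": [0, 0, 0], "roll": 0, "fingers": -1}])

```text
t: 8.78
tool_pos: [0.5193, 0.0099, 0.0737]
orientation: [1.096, 1.277, -1.094]
force: [-6.3, 1.3, 15.7]
opening: 0.0003
```

```bash
python3 look.py w5
```

```text
8.775 [0.51926646 0.00985302 0.07371773] [-6.32861334  1.27480484 15.7435854 ]
button {'point': [318.4, 227.2], 'p': 0.62} [0.5159 0.0306 0.0865]
button {'point': [479.3, 315.6], 'p': 0.62} [ 0.6067 -0.0053  0.0865]
sleeve_mouth {'point': [318.0, 184.5], 'p': 0.81} [0.5127 0.0499 0.08  ]
window {'point': [325.6, 10.6], 'p': 0.66} [0.5044 0.1244 0.08  ]
```

View pics/w5.png

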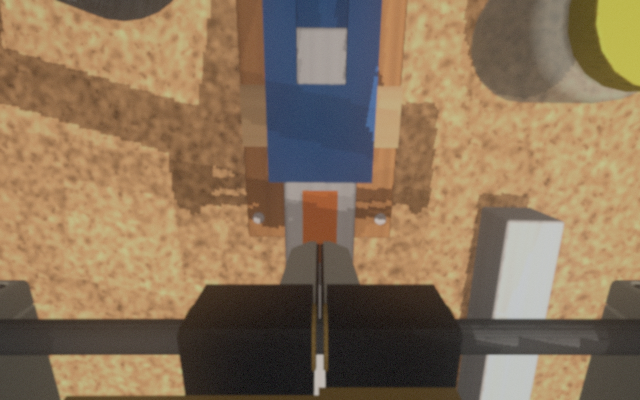

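Request:
play_rows(plan=[{"slide": [-0.03, 0.2, 0], "roll": 0, "fingers": -1}, {"slide": [-0.03, 0.2, 0], "roll": 0, "fingers": -1}, {"slide": [-0.03, 0.2, 0], "roll": 0, "fingers": -1}, {"slide": [-0.03, 0.15, 0], "roll": 0, "fingers": -1}, {"slide": [0, 0, 0], "roll": 0, "fingers": -1}, {"slide": [0, 0, 0], "roll": 0, "fingers": -1}])

```text
t: 9.78
tool_pos: [0.516, 0.0324, 0.0737]
orientation: [1.096, 1.276, -1.094]
force: [-5.0, 0.8, 14.5]
opening: 0.0005
```

```bash
python3 look.py w6
```

```text
9.775 [0.51595819 0.03240548 0.07371446] [-4.97551577  0.80479601 14.51325385]
button {'point': [317.5, 223.7], 'p': 0.63} [0.5119 0.0549 0.0865]
button {'point': [322.2, 186.9], 'p': 0.22} [0.5113 0.0732 0.0865]
sleeve_mouth {'point': [316.2, 229.8], 'p': 0.83} [0.5121 0.0492 0.08  ]
window {'point': [322.3, 69.1], 'p': 0.82} [0.5034 0.1242 0.08  ]
window {'point': [319.2, 185.4], 'p': 0.57} [0.5101 0.0721 0.08  ]
```

View pics/w6.png

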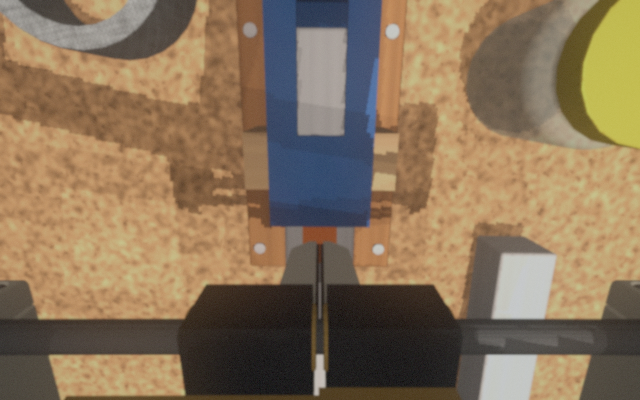

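Request:
play_rows(plan=[{"slide": [0, 0, 0.7], "roll": 0, "fingers": -1}, {"slide": [0, 0, 1], "roll": 0, "fingers": -1}, {"slide": [0, 0, 1], "roll": 0, "fingers": -1}, {"slide": [0, 0, 0.8], "roll": 0, "fingers": -1}, {"slide": [0.14, -0.9, 0], "roll": 0, "fingers": -1}, {"slide": [0.14, -0.9, 0], "roll": 0, "fingers": -1}, {"slide": [0.14, -0.9, 0], "roll": 0, "fingers": -1}, {"slide": [0.14, -0.9, 0], "roll": 0, "fingers": -1}, {"slide": [0.14, -0.9, 0], "roll": 0, "fingers": -1}, {"slide": [0.14, -0.95, 0], "roll": 0, "fingers": -1}, {"slide": [0, 0, 0], "roll": 0, "fingers": -1}, {"slide": [0, 0, 0], "roll": 0, "fingers": -1}])

```text
t: 11.52
tool_pos: [0.5399, -0.1307, 0.1765]
orientation: [1.096, 1.279, -1.096]
force: [-0.5, 0.5, -0.2]
opening: 0.0002
```

```bash
python3 look.py w7
```

```text
11.525 [ 0.53986981 -0.13074257  0.17652138] [-0.5302773   0.52225618 -0.24791094]
foot {'point': [317.0, 150.6], 'p': 0.84} [ 0.5324 -0.0928  0.055 ]
button {'point': [318.0, 150.7], 'p': 0.28} [ 0.5326 -0.0882  0.0865]
```

View pics/w7.png

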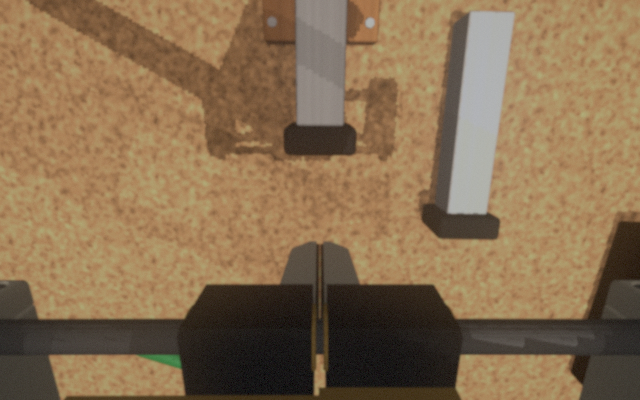

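Request:
play_rows(plan=[{"slide": [0, 0, -0.9], "roll": 0, "fingers": -1}, {"slide": [0, 0, -0.9], "roll": 0, "fingers": -1}, {"slide": [0, 0, -0.9], "roll": 0, "fingers": -1}, {"slide": [0, 0, -0.9], "roll": 0, "fingers": -1}, {"slide": [0, 0, -0.6], "roll": 0, "fingers": -1}, {"slide": [0, 0, 0], "roll": 0, "fingers": -1}, {"slide": [-0.05, 0.35, 0], "roll": 0, "fingers": -1}, {"slide": [-0.05, 0.35, 0], "roll": 0, "fingers": -1}, {"slide": [0, 0, 0], "roll": 0, "fingers": -1}])

```text
t: 12.9
tool_pos: [0.5375, -0.1093, 0.0518]
orientation: [1.095, 1.277, -1.094]
force: [0.5, 0.9, 0.5]
opening: 0.0002
```

```bash
python3 look.py w8
```

```text
12.9 [ 0.53751106 -0.1093035   0.05179364] [0.50269487 0.89116835 0.52699175]
foot {'point': [316.1, 228.3], 'p': 0.67} [ 0.5336 -0.0929  0.055 ]
```

View pics/w8.png

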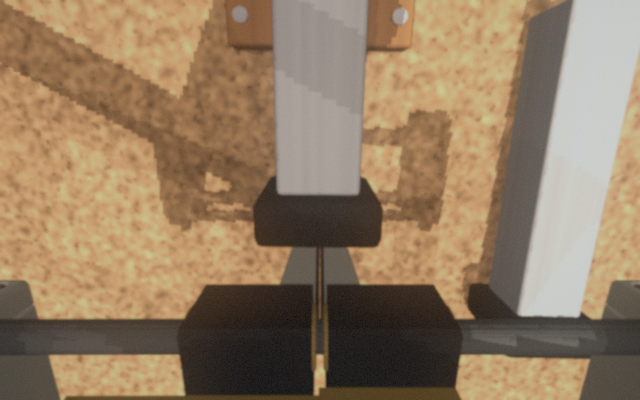

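Request:
play_rows(plan=[{"slide": [-0.03, 0.2, 0], "roll": 0, "fingers": -1}, {"slide": [-0.03, 0.2, 0], "roll": 0, "fingers": -1}, {"slide": [-0.04, 0.26, 0], "roll": 0, "fingers": -1}, {"slide": [-0.04, 0.26, 0], "roll": 0, "fingers": -1}, {"slide": [-0.04, 0.26, 0], "roll": 0, "fingers": -1}, {"slide": [-0.04, 0.26, 0], "roll": 0, "fingers": -1}, {"slide": [-0.04, 0.26, 0], "roll": 0, "fingers": -1}, {"slide": [-0.04, 0.2, 0], "roll": 0, "fingers": -1}, {"slide": [-0.02, 0.15, 0], "roll": 0, "fingers": -1}, {"slide": [0, 0, 0], "roll": 0, "fingers": -1}])

```text
t: 14.4
tool_pos: [0.5278, -0.0487, 0.0511]
orientation: [1.095, 1.277, -1.095]
force: [1.2, -2.4, -1.6]
opening: 0.0001
```

```bash
python3 look.py w9
```

```text
14.4 [ 0.52776951 -0.04867572  0.05108873] [ 1.17079986 -2.37529327 -1.64956253]
foot {'point': [319.0, 243.7], 'p': 0.63} [ 0.5266 -0.0402  0.055 ]
sleeve_mouth {'point': [318.5, 42.3], 'p': 0.93} [0.5124 0.0502 0.08  ]
sleeve_mouth {'point': [317.5, 243.7], 'p': 0.15} [ 0.5243 -0.0294  0.08  ]
```

View pics/w9.png

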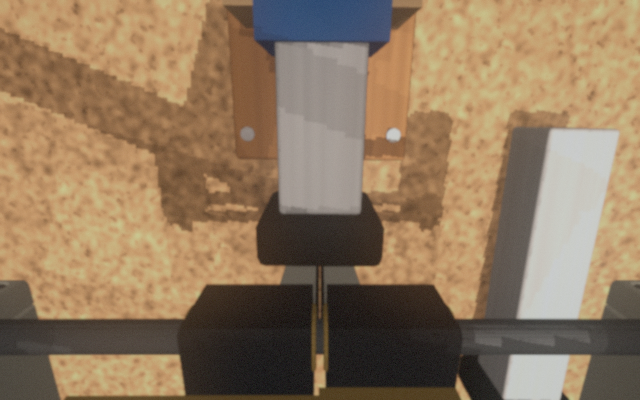

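```bash
python3 -c "
from h import *
st=robot.read_state();print(st['t'],st['force'])
a=atz('wrist',(320,213),.0735,st);b=atz('wrist',(320,42),.08,st);print(a,b,np.linalg.norm((a-b)[:2]), .19-np.linalg.norm((a-b)[:2]))
c=atz('wrist',(320,264),.083,st);print(c,.212-np.linalg.norm((c-b)[:2]))
im=robot.read_camera('top');cv2.imwrite('pics/t9.png',cv2.resize(im[180:240,240:400,::-1],None,fx=5,fy=5,interpolation=cv2.INTER_CUBIC))
im=robot.read_camera('scene');cv2.imwrite('pics/s9.png',cv2.resize(im[140:260,260:380,::-1],None,fx=5,fy=5,interpolation=cv2.INTER_CUBIC))
"
```

```text
14.65 [ 2.27554588 -0.4064883   0.28415494]
[ 0.52334942 -0.01750675  0.0735    ] [0.51276949 0.0502785  0.08      ] 0.06860594590233166 0.12139405409766835
[ 0.52644114 -0.03750831  0.083     ] 0.12315497426915999
```

View pics/s9.png

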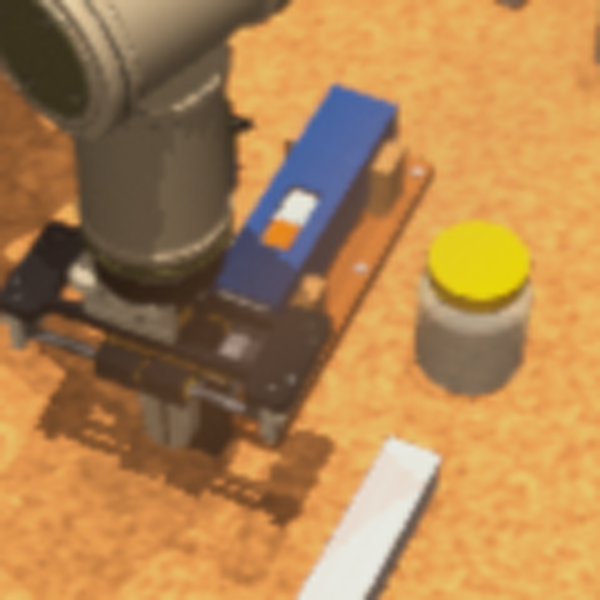

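Request:
play_rows(plan=[{"slide": [-0.03, 0.2, 0], "roll": 0, "fingers": -1}, {"slide": [-0.03, 0.2, 0], "roll": 0, "fingers": -1}, {"slide": [-0.02, 0.16, 0], "roll": 0, "fingers": -1}, {"slide": [0, 0, 0], "roll": 0, "fingers": -1}, {"slide": [0, 0, 0], "roll": 0, "fingers": -1}])

```text
t: 15.38
tool_pos: [0.5247, -0.0317, 0.0507]
orientation: [1.095, 1.279, -1.095]
force: [0.5, 0.6, 0.0]
opening: 0.0008
```

```bash
cat > fin.py <<'E'
from h import *
import sys
n=sys.argv[1]
st=robot.read_state();print(st['t'],st['tool_pos'],st['force']);snap('wrist','w'+n)
im=robot.read_camera('scene');cv2.imwrite(f'pics/s{n}.png',cv2.resize(im[140:260,260:380,::-1],None,fx=5,fy=5,interpolation=cv2.INTER_CUBIC))
E
python3 fin.py 10
```

```text
15.375 [ 0.52473059 -0.03169849  0.05073273] [0.47167906 0.62190637 0.04077422]
```

View pics/s10.png

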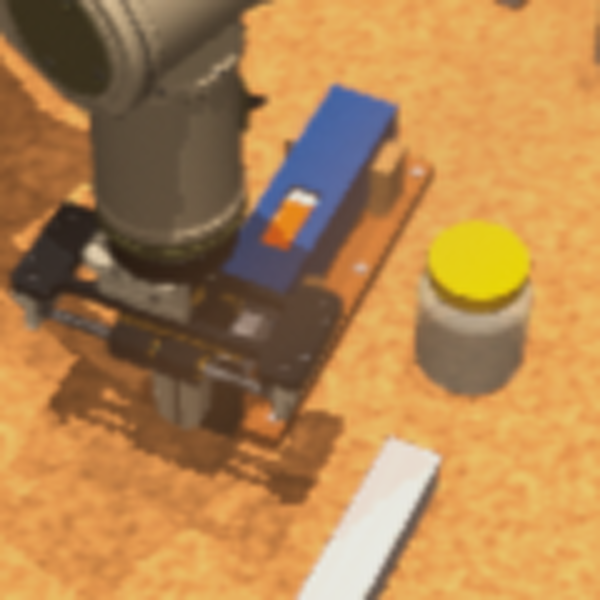

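View pics/w10.png

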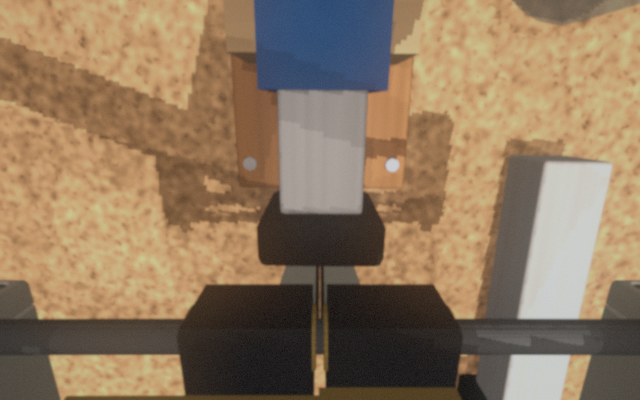

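Request:
play_rows(plan=[{"slide": [-0.01, 0.1, 0], "roll": 0, "fingers": -1}, {"slide": [0, 0, 0], "roll": 0, "fingers": -1}, {"slide": [0, 0, 0], "roll": 0, "fingers": -1}])

```text
t: 15.85
tool_pos: [0.5248, -0.0289, 0.0509]
orientation: [1.095, 1.278, -1.095]
force: [1.1, 1.1, -0.0]
opening: 0.0002
```

```bash
python3 fin.py 11
```

```text
15.85 [ 0.52480133 -0.02889661  0.05094503] [ 1.0645792   1.10672939 -0.0058646 ]
```

View pics/s11.png

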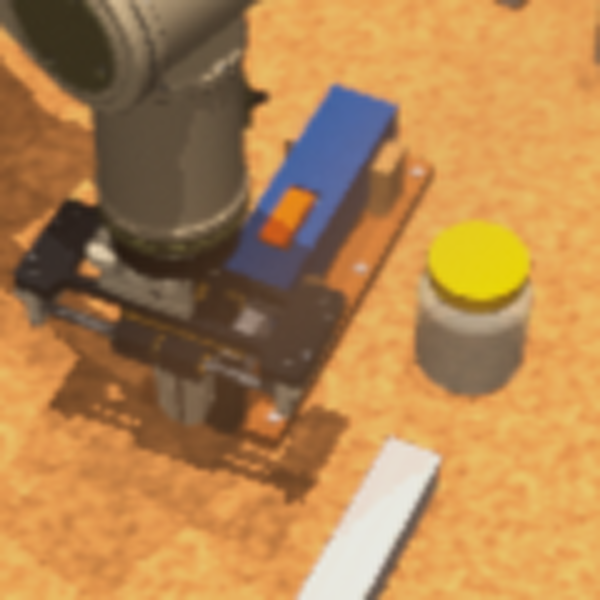

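View pics/w11.png

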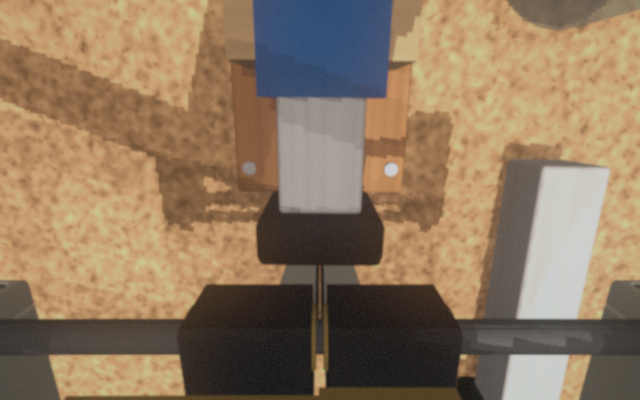

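The button now shows raised in the window, with a visible rear side at about (278,235) in the crop. I'll back off and check.

Request:
play_rows(plan=[{"slide": [0.05, -0.4, 0], "roll": 0, "fingers": -1}, {"slide": [0.1, -0.9, 0], "roll": 0, "fingers": -1}, {"slide": [0.1, -0.9, 0], "roll": 0, "fingers": -1}, {"slide": [0, 0, 0.9], "roll": 0, "fingers": -1}, {"slide": [0, 0, 1], "roll": 0, "fingers": -1}, {"slide": [0, 0, 1], "roll": 0, "fingers": -1}, {"slide": [0, 0, 1], "roll": 0, "fingers": -1}, {"slide": [-0.1, 0.9, 1], "roll": 0, "fingers": -1}, {"slide": [-0.1, 0.9, 1], "roll": 0, "fingers": -1}, {"slide": [-0.1, 0.9, 0], "roll": 0, "fingers": -1}, {"slide": [-0.1, 0.9, 0], "roll": 0, "fingers": -1}, {"slide": [-0.1, 0.9, 0], "roll": 0, "fingers": -1}, {"slide": [0, 0, 0], "roll": 0, "fingers": -1}, {"slide": [0, 0, 0], "roll": 0, "fingers": -1}])

```text
t: 17.7
tool_pos: [0.5174, 0.0391, 0.228]
orientation: [1.095, 1.277, -1.096]
force: [0.3, -0.2, -0.6]
opening: 0.0004
```

```bash
python3 fin.py 12; python3 look.py w12b
```

```text
17.7 [0.51743687 0.0391143  0.22795883] [ 0.28898664 -0.18152459 -0.63479699]
17.8 [0.5174297  0.0389425  0.22790589] [-0.07360175 -0.73050897 -0.07550392]
foot {'point': [314.5, 234.4], 'p': 0.67} [ 0.5217 -0.0197  0.055 ]
button {'point': [317.4, 96.5], 'p': 0.95} [0.5036 0.1202 0.0865]
sleeve_mouth {'point': [315.1, 175.1], 'p': 0.74} [0.5121 0.05   0.08  ]
window {'point': [320.8, 92.8], 'p': 0.73} [0.5061 0.1237 0.08  ]
```

View pics/s12.png

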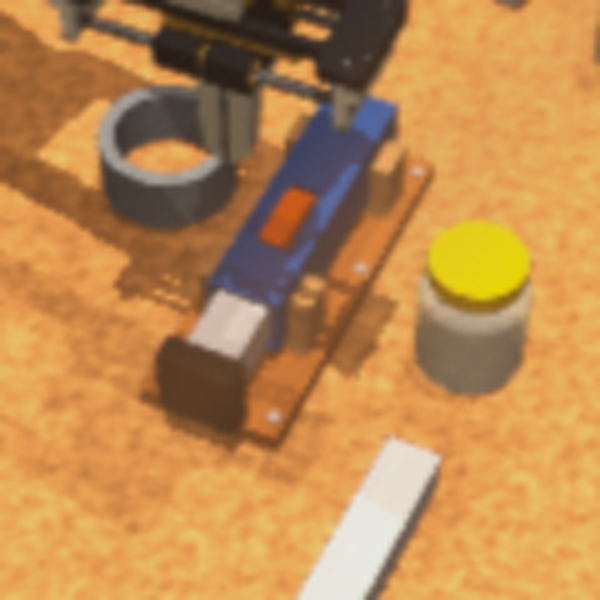

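View pics/w12.png

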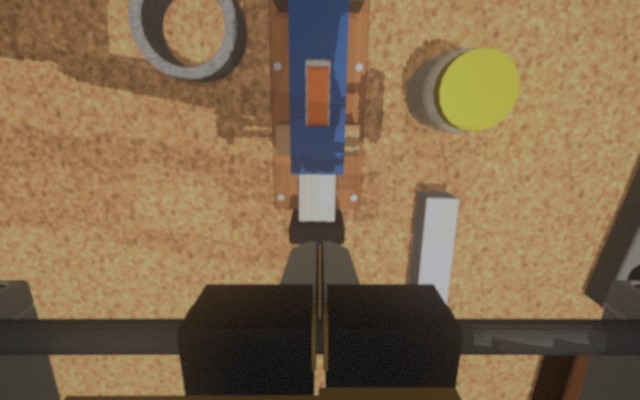

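```bash
python3 -c "
from h import *
im=cv2.imread('pics/w12.png');cv2.imwrite('pics/w12c.png',cv2.resize(im[40:250,270:370],None,fx=2.8,fy=2.8,interpolation=cv2.INTER_CUBIC))
k=robot.get_calibration('wrist');st=robot.read_state();T=np.array(k['T_tool_cam']);R=cv2.Rodrigues(st['orientation'])[0]
K=np.array([[k['fx'],0,k['cx']],[0,k['fy'],k['cy']],[0,0,1]])
m=np.array([.5127,.0505,0]);d=np.array([-.152,.988,0])
def pr(s,z):
    p=m+d*s;p[2]=z;c=np.linalg.inv(T)@np.r_[R.T@(p-st['tool_pos']),1];c=c[:3]
    return cv2.projectPoints(c[None],np.zeros(3),np.zeros(3),K,np.array(k['distortion'],float))[0].ravel().round(1)
print('mouth',pr(0,.08),'win',pr(.045,.08),pr(.101,.08))
for sl in (.138,.140,.143,.146):
  for z in (.0735,.0835,.0865): print(sl,z,'rear',pr(sl-.095,z),'front',pr(sl-.045,z))
  print(' junction',pr(sl-.19,.0735))
"
```

```text
mouth [315.8 175.3] win [315.7 126.5] [315.5  59.7]
0.138 0.0735 rear [315.8 128.2] front [315.6  70.3]
0.138 0.0835 rear [315.7 129.1] front [315.5  69.4]
0.138 0.0865 rear [315.6 129.4] front [315.5  69.1]
 junction [316.  224.6]
0.14 0.0735 rear [315.8 126. ] front [315.6  67.9]
0.14 0.0835 rear [315.7 126.8] front [315.5  66.8]
0.14 0.0865 rear [315.6 127.1] front [315.5  66.5]
 junction [316.  222.7]
0.143 0.0735 rear [315.8 122.7] front [315.6  64.2]
0.143 0.0835 rear [315.6 123.4] front [315.5  63. ]
0.143 0.0865 rear [315.6 123.6] front [315.5  62.7]
 junction [316.  219.9]
0.146 0.0735 rear [315.7 119.3] front [315.6  60.5]
0.146 0.0835 rear [315.6 120. ] front [315.5  59.2]
0.146 0.0865 rear [315.6 120.2] front [315.5  58.8]
 junction [316.  217.1]
```

View pics/w12c.png

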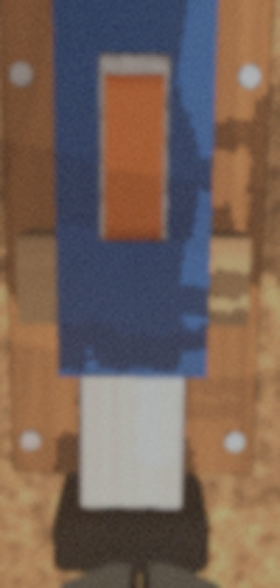

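Request:
play_rows(plan=[{"slide": [0.13, -0.9, 0], "roll": 0, "fingers": -1}, {"slide": [0.13, -0.9, 0], "roll": 0, "fingers": -1}, {"slide": [0.13, -0.9, 0], "roll": 0, "fingers": -1}, {"slide": [0.12, -0.9, 0], "roll": 0, "fingers": -1}, {"slide": [0, 0, 0], "roll": 0, "fingers": -1}, {"slide": [0, 0, -1], "roll": 0, "fingers": -1}, {"slide": [0, 0, -1], "roll": 0, "fingers": -1}, {"slide": [0, 0, -1], "roll": 0, "fingers": -1}, {"slide": [0, 0, -1], "roll": 0, "fingers": -1}, {"slide": [0, 0, -1], "roll": 0, "fingers": -1}, {"slide": [0, 0, -0.9], "roll": 0, "fingers": -1}, {"slide": [0, 0, 0], "roll": 0, "fingers": -1}, {"slide": [-0.06, 0.4, 0], "roll": 0, "fingers": -1}, {"slide": [-0.06, 0.4, 0], "roll": 0, "fingers": -1}, {"slide": [-0.06, 0.4, 0], "roll": 0, "fingers": -1}, {"slide": [0, 0, 0], "roll": 0, "fingers": -1}])

```text
t: 20.05
tool_pos: [0.5273, -0.0308, 0.0515]
orientation: [1.094, 1.278, -1.094]
force: [0.2, 0.3, -0.2]
opening: 0.0006
```

Request:
play_rows(plan=[{"slide": [-0.01, 0.08, 0], "roll": 0, "fingers": -1}, {"slide": [-0.01, 0.04, 0], "roll": 0, "fingers": -1}, {"slide": [0, 0, 0], "roll": 0, "fingers": -1}])

```text
t: 20.42
tool_pos: [0.5265, -0.0286, 0.0509]
orientation: [1.095, 1.278, -1.096]
force: [0.8, 0.1, 0.8]
opening: 0.0002
```

```bash
python3 fin.py 13
```

```text
20.425 [ 0.52653995 -0.02856117  0.05087485] [0.79151289 0.08686093 0.84885845]
```

View pics/s13.png

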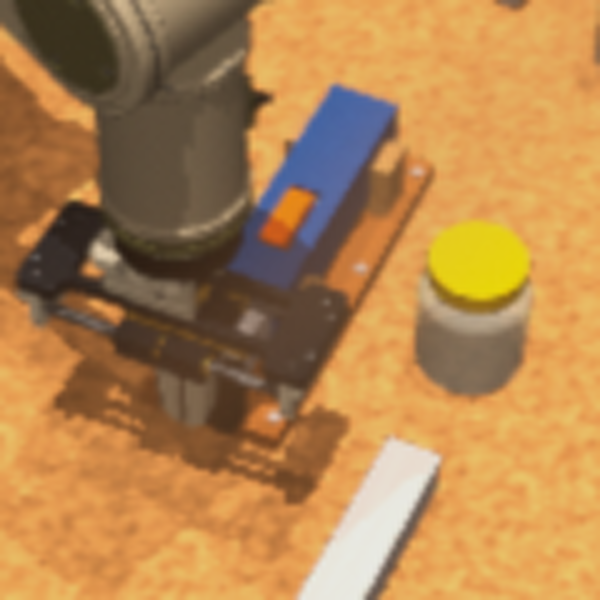

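Push slowly, 2–3 mm further, watching the force.

Request:
play_rows(plan=[{"slide": [-0.01, 0.04, 0], "roll": 0, "fingers": -1}, {"slide": [-0.01, 0.04, 0], "roll": 0, "fingers": -1}, {"slide": [0, 0.02, 0], "roll": 0, "fingers": -1}])

```text
t: 20.9
tool_pos: [0.526, -0.0255, 0.0509]
orientation: [1.095, 1.278, -1.095]
force: [0.4, -0.8, 0.1]
opening: 0.0004
```

```bash
python3 fin.py 14; python3 -c "
import cv2;im=cv2.imread('pics/w14.png');cv2.imwrite('pics/w14c.png',cv2.resize(im[40:280,220:420],None,fx=2.4,fy=2.4,interpolation=cv2.INTER_CUBIC))"
```

```text
20.9 [ 0.52600886 -0.02545701  0.05094806] [ 0.35081356 -0.84838836  0.09274473]
```

View pics/w14c.png

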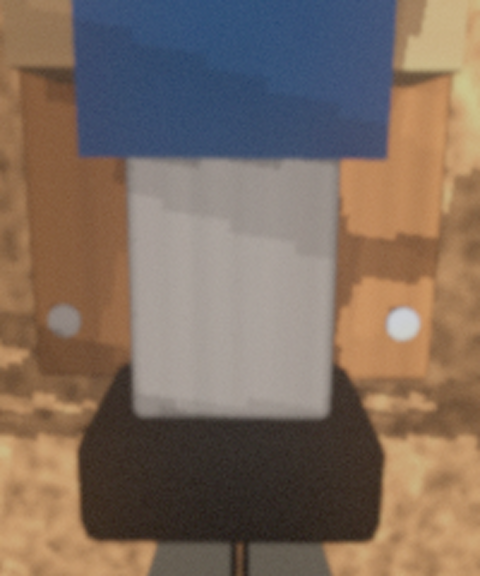

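View pics/s14.png

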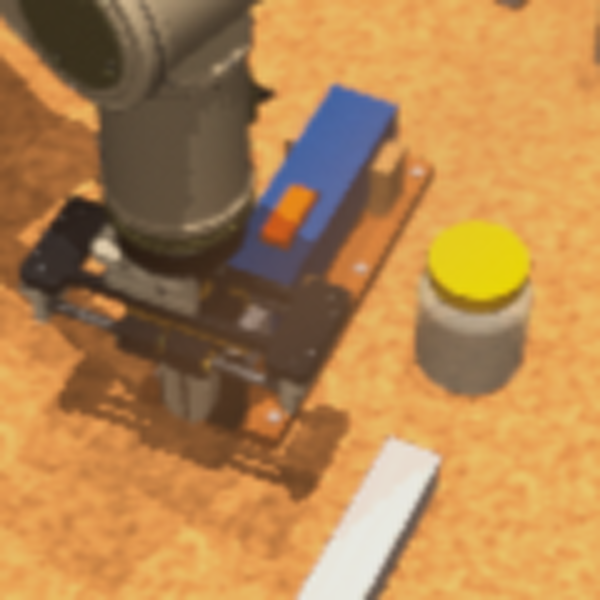

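Request:
play_rows(plan=[{"slide": [0.05, -0.4, 0], "roll": 0, "fingers": -1}, {"slide": [0.1, -0.9, 0], "roll": 0, "fingers": -1}, {"slide": [0.1, -0.9, 0], "roll": 0, "fingers": -1}, {"slide": [0, 0, 0.9], "roll": 0, "fingers": -1}, {"slide": [0, 0, 1], "roll": 0, "fingers": -1}, {"slide": [0, 0, 1], "roll": 0, "fingers": -1}, {"slide": [0, 0, 1], "roll": 0, "fingers": -1}, {"slide": [-0.1, 0.9, 1], "roll": 0, "fingers": -1}, {"slide": [-0.1, 0.9, 1], "roll": 0, "fingers": -1}, {"slide": [-0.1, 0.9, 0], "roll": 0, "fingers": -1}, {"slide": [-0.1, 0.9, 0], "roll": 0, "fingers": -1}, {"slide": [-0.1, 0.9, 0], "roll": 0, "fingers": -1}, {"slide": [0, 0, 0], "roll": 0, "fingers": -1}, {"slide": [0, 0, 0], "roll": 0, "fingers": -1}])

```text
t: 22.75
tool_pos: [0.5186, 0.0428, 0.2279]
orientation: [1.095, 1.278, -1.096]
force: [-0.5, -0.6, 0.0]
opening: 0.0006
```

```bash
python3 fin.py 15; python3 -c "
from h import *
im=cv2.imread('pics/w15.png');cv2.imwrite('pics/w15c.png',cv2.resize(im[40:250,270:370],None,fx=2.8,fy=2.8,interpolation=cv2.INTER_CUBIC))
robot.read_camera('top')
for n in ['spare_leg','jar','tape_roll','can','hammer','screwdriver']:
    for m in robot.mark_of('top',n)[:1]:print(n,m,atz('top',m['point'],0).round(3))
"
```

```text
22.75 [0.51855272 0.04280493 0.22790952] [-0.46069724 -0.56291059  0.00276681]
spare_leg {'point': [196.3, 185.4], 'p': 0.54} [0.6   0.478 0.   ]
jar {'point': [286.9, 179.7], 'p': 0.62} [0.63 0.14 0.  ]
tape_roll {'point': [278.4, 251.9], 'p': 0.7} [0.36  0.165 0.   ]
can {'point': [199.1, 186.3], 'p': 0.77} [0.597 0.468 0.   ]
hammer {'point': [184.7, 246.8], 'p': 0.7} [0.37  0.512 0.   ]
screwdriver {'point': [421.7, 227.9], 'p': 0.56} [ 0.462 -0.369  0.   ]
```

View pics/w15c.png

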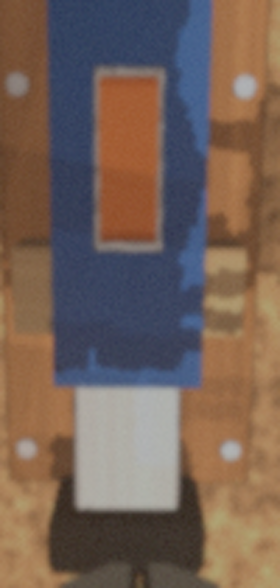

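View pics/s15.png

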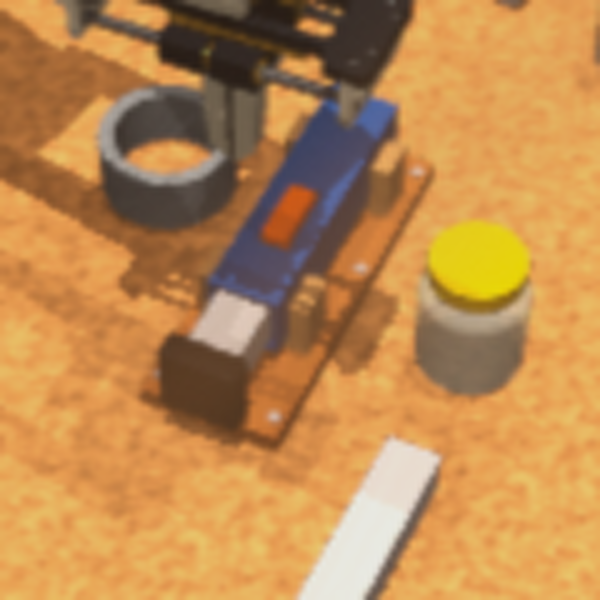

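```bash
python3 -c "
from plant import robot
print(robot.close_job())"
```

```text
the job is handed in; nothing more can be done
None
```

I shortened the leg and handed the job in at about 23 s on the robot's clock. The last pictures show the button up and nearly centred in the sleeve's window, and `close_job` gave no verdict.

**What I did:**
- I pressed the rear of the button flush with the shut fingertips, using about 15 N.
- I dragged the tube until the button's front was about 17 mm under the sleeve's edge.
- I lifted off and pushed on the rubber foot until the button popped up.
- It first stopped at about 0.140–0.141, at the back edge of the window. I gave it a second push of about 2–3 mm, then backed off and raised the arm clear of everything.

**Last checks:**
- **Button:** the wrist picture shows a gap at both ends of the window. The scene picture shows the button standing proud of the sleeve. I had no direct reading of the button's height.
- **Robot clear:** the force after backing off was near zero, and the gripper is clear of everything.
- **Bystanders:** I touched none of them, and the jar, spare leg and tape roll look unmoved in the scene picture. The detector's before and after marks for the jar, tape roll, can, hammer and screwdriver agree within about 20 mm, which is the top camera's scatter.
- **One check failed:** the detector's last mark for the spare leg landed on the can, a false report, so I went by the scene picture there. That crop shows only the front part of the leg.

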